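Dock the full-size sample vials by cap colour

TASK

Four full-size sample vials, with black, blue, red and white caps, stand about on the green mat among empty coloured docks. Stand each of them upright in the recess of the dock that matches its cap, on the recess floor inside the rim, and let go. The two small vials, one with a black cap and one with a green cap, are not part of the batch: leave them standing where they are.

Things in the scene. Friction and masses are not known exactly. Their poses are not given: they have to be found in the camera images.
- vial_black: Full-size screw-cap sample vial (clear glass, black cap): upright round body 24 mm in diameter from the underside to 40 mm up, cap 20 mm in diameter above that, 51 mm tall in all, 15 to 30 g, loose, standing on a flat green mat (two thick sheets) whose top is 16 mm above the bench (z = 0.016). Origin: centre of its underside; z points up along the vial.
- vial_blue: Full-size screw-cap sample vial (pale green contents, blue cap): upright round body 24 mm in diameter from the underside to 40 mm up, cap 20 mm in diameter above that, 51 mm tall in all, 15 to 30 g, loose, standing on a flat green mat (two thick sheets) whose top is 16 mm above the bench (z = 0.016). Origin: centre of its underside; z points up along the vial.
- vial_red: Full-size screw-cap sample vial (clear glass, red cap): upright round body 24 mm in diameter from the underside to 40 mm up, cap 20 mm in diameter above that, 51 mm tall in all, 15 to 30 g, loose, standing on a flat green mat (two thick sheets) whose top is 16 mm above the bench (z = 0.016). Origin: centre of its underside; z points up along the vial.
- vial_white: Full-size screw-cap sample vial (amber contents, white cap): upright round body 24 mm in diameter from the underside to 40 mm up, cap 20 mm in diameter above that, 51 mm tall in all, 15 to 30 g, loose, standing on a flat green mat (two thick sheets) whose top is 16 mm above the bench (z = 0.016). Origin: centre of its underside; z points up along the vial.
- dock_black: Black vial dock, fixed on the mat: grey square base 60 x 60 x 4 mm with a round black recess. The recess has a flat floor 6 mm above the mat, inner diameter 44 mm, and is bounded by a rim 6 mm thick whose top is 10 mm above the mat. Origin: centre of the underside of the base, on the mat; z up. Empty at the start.
- dock_blue: Blue vial dock, fixed on the mat: grey square base 60 x 60 x 4 mm with a round blue recess. The recess has a flat floor 6 mm above the mat, inner diameter 44 mm, and is bounded by a rim 6 mm thick whose top is 10 mm above the mat. Origin: centre of the underside of the base, on the mat; z up. Empty at the start.
- dock_red: Red vial dock, fixed on the mat: grey square base 60 x 60 x 4 mm with a round red recess. The recess has a flat floor 6 mm above the mat, inner diameter 44 mm, and is bounded by a rim 6 mm thick whose top is 10 mm above the mat. Origin: centre of the underside of the base, on the mat; z up. Empty at the start.
- dock_white: White vial dock, fixed on the mat: grey square base 60 x 60 x 4 mm with a round white recess. The recess has a flat floor 6 mm above the mat, inner diameter 44 mm, and is bounded by a rim 6 mm thick whose top is 10 mm above the mat. Origin: centre of the underside of the base, on the mat; z up. Empty at the start.
- small_black: Small vial with black cap, to be left alone: 15 mm in diameter, 35 mm tall, loose, upright on the mat. Origin: centre of its underside; z up.
- small_green: Small vial with green cap, to be left alone: 15 mm in diameter, 35 mm tall, loose, upright on the mat. Origin: centre of its underside; z up.
Not all that is in view belongs to the job. Leave any brown look-alike of the vial_red alone.

How it is judged (in metres and radians):
At the end, for the whole second after the job is handed in: Each full-size vial stands upright (within 0.1 rad) at rest and released on the recess floor of the dock of its cap's colour, its axis within 12 mm of the dock's centre; both small vials are upright within 20 mm of where they started (horizontal distance between vial_black and dock_black below 0.012 m and z of vial_black in the frame of dock_black between 0.003 and 0.009 m and angle between each of vial_black, vial_blue, vial_red, vial_white, small_black, small_green's own z axis and vertical below 0.1 rad and linear speed of each of vial_black, vial_blue, vial_red, vial_white below 0.02 m/s and horizontal distance between vial_blue and dock_blue below 0.012 m and z of vial_blue in the frame of dock_blue between 0.003 and 0.009 m and horizontal distance between vial_red and dock_red below 0.012 m and z of vial_red in the frame of dock_red between 0.003 and 0.009 m and horizontal distance between vial_white and dock_white below 0.012 m and z of vial_white in the frame of dock_white between 0.003 and 0.009 m and distance of each of small_black, small_green from where it was at the start of the episode below 0.02 m); the robot touches nothing.
It fails at once if the small black-capped vial is shifted by more than 20 mm or tipped (distance of small_black from where it was at the start of the episode above 0.02 m or angle between small_black's own z axis and vertical above 0.5 rad).
It fails at once if the small green-capped vial is shifted by more than 20 mm or tipped (distance of small_green from where it was at the start of the episode above 0.02 m or angle between small_green's own z axis and vertical above 0.5 rad).
It also fails if it takes over 128 s, if anything falls off the work surface, if the arm or the gripper's body presses on something with over 40 N, if the wrist force passes 120 N, or if a joint passes its speed limit or range.

ROBOT

A 6-joint arm with a two-finger parallel gripper is mounted at the origin on a cart in front of the work surface, level with it; the furniture and walls round the work are solid. World frame = base frame: x ahead of the robot, y to its left, z up, the work surface at z = 0. Lengths are in m, angles in degrees, forces in N, time in s.
With the tool pointing down it reaches from about 0.325 to 0.9 m from the base axis. Payload 3.5 kg.
Tool frame: the origin (TCP) lies at the very end of the fingers, on their centre line; the grasp point (between the pads) lies 19 mm behind it; x points along the fingers, y is the direction in which the jaws open and shut, and the axes are right-handed (so a half turn about x gives the same grasp; the last joint's range is limited). The gripper opens to 85 mm and grips with 20 to 120 N. Pads are 22 mm wide; open, the fingers measure 114 mm over their backs; the gripper's body (76 mm by 85 mm) begins 54 mm behind the grasp point. The pads swing forward as they close: fully open they stand 13 mm farther back than shut.
Start: joints at [59.565, 15.837, -1.513, 72.651, 0, 84.076], TCP at [0.259, 0.569, 0.231] pointing down, gripper open.
Joint ranges: [-178.77, 178.77], [-48.84, 107.48], [-61.69, 71.31], [-111.58, 123.2], [-90, 87.43], [-180, 180]. Speed limits (degrees/s): [147.25, 147.25, 180, 180, 180, 180].

INTERFACE

Orientations are given as a 3x3 rotation matrix whose columns are the frame's x, y, z axes.
In Python, from rig import telemetry, capture, camera_params, env gives the robot as it stands.
- The arm moves only by the shell command python3 -m pendant 'ROWS'. ROWS is JSON, a list of rows, each an object of numbers: "fingers": the opening, from 0 (shut) to 1 (fully open); "tx", "ty", "tz": the shift along the tool's x, y, z in cm; "turn": the turn about the tool's x in degrees. A call has 1 to 5 rows; each row shifts and turns the commanded pose from where the row before left it, along the tool's axes as they then stand; what a row does not reach is not made up. A row lasts 1/8 s, in which the tool goes at most 62.5 mm and 10.7 degrees, less where a joint would pass 70% of its speed; a pose out of reach is approached as far as the arm can. A call is refused whole if a number of a shift passes 6.25 or a number of a turn 10.7, either way. A call with a gripper value outside its range is refused whole. The fingers move at their own pace and stop on an object; the grip force is fixed at half the most. Time passes only in rows, so rows that do not move let the fingers close. It gives the time, the measured TCP pose, the force and the opening at its end, in the units of the state.
- telemetry.observe(): the state, without advancing time (a new reading comes with each control period).
- capture(name): name is "side" or "top"; returns the picture (384x512x3 uint8, red, green, blue); there is no depth.
- camera_params(name): a dict with "fx", "fy", "cx", "cy" (pixels), "world_from_camera" (4x4, takes a point from camera to world coordinates). Camera axes: x right, y down, z forward; pixel columns grow to the right and rows downward; lengths in m; the calibration is good to about 2 mm. A picture is of the moment at which its call begins. camera_params takes no time and is no camera call.
- env.job_done(): hands the job in, once; it reports no verdict.
The state is a dict: "t": time; "joints": joint angles; "qd": joint speeds; "effort": joint torques, N m; "tcp_pos": TCP position; "tcp_rot": TCP orientation; "ft_force": force on the tool from outside, world axes, zero at the start; "moment": the same for the moment, N m; "opening": opening from 0.0 (shut) to 1.0 (fully open).
Only numpy, scipy, OpenCV 4.12 (cv2) and the standard library are available. Lean on these libraries where they do the work, as an engineer would, in place of code of your own. Each camera call takes 0.05 s, during which the arm holds its last target.

## Working session

There is one attempt and no reset: what is moved stays moved. The work goes in short steps, Python scripts to look and compute and a shell command to move; the robot and the scene stay as the last step left them, time stands still between calls to the robot, and variables do not carry over. Pictures are saved under pics/ and viewed, and the job is handed in when it is done.

```bash
mkdir -p pics; ls; python3 - <<'E'
from rig import telemetry, capture, camera_params, env
import cv2,numpy as np
np.set_printoptions(precision=4,suppress=True)
for n in ("side","top"):
    im=capture(n); cv2.imwrite(f"pics/{n}0.png",cv2.cvtColor(im,cv2.COLOR_RGB2BGR))
    p=camera_params(n); print(n,p["fx"],p["fy"],p["cx"],p["cy"]); print(np.array(p["world_from_camera"]))
s=telemetry.observe(); print(s["t"],s["tcp_pos"]); print(np.array(s["tcp_rot"])); print(s["opening"],s["ft_force"])
E
```

```text
pics
side 373.3207351515197 373.3207351515197 249.4191750141082 190.24154415157588
[[ 0.8532 -0.2046  0.4797  0.1328]
 [-0.5215 -0.3479  0.7791 -0.6849]
 [ 0.0074 -0.9149 -0.4035  0.4006]
 [ 0.      0.      0.      1.    ]]
top 349.8553408310274 349.8553408310274 249.20432750569535 193.15647693901147
[[-0.0469 -0.9778  0.2043  0.368 ]
 [-0.9989  0.0468 -0.0051  0.001 ]
 [-0.0046 -0.2043 -0.9789  0.867 ]
 [ 0.      0.      0.      1.    ]]
0.1 [0.2589 0.5681 0.2303]
[[-0.001   0.4149  0.9099]
 [-0.0017  0.9099 -0.4149]
 [-1.     -0.002  -0.0002]]
0.9972411238633454 [ 0.7785 -0.2074  1.1124]
```

View pics/side0.png

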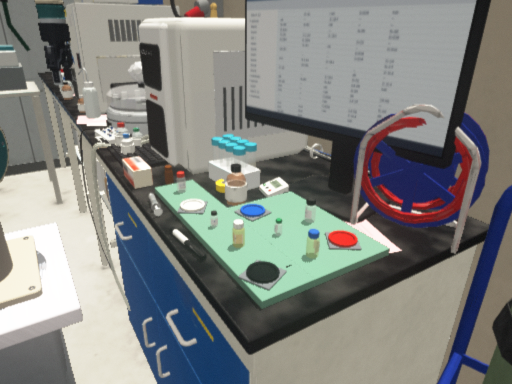

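View pics/top0.png

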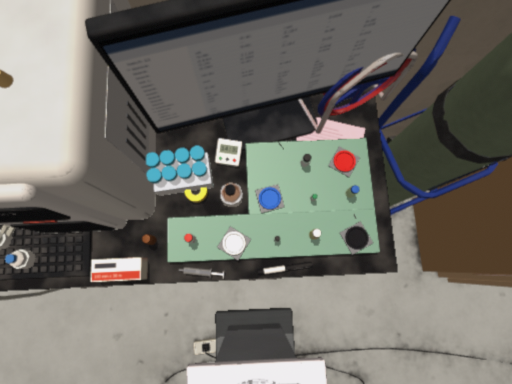

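The side view shows the mat with the docks: white (192,206), blue (253,211), red (343,240) and black (263,273). The top view shows the caps: red (188,238), white (316,233), blue (354,189) and black (307,158). The small ones are black (277,239) and green (314,197). The brown look-alike is at (148,239), off the mat. I'll enlarge the top view to confirm.

```bash
python3 - <<'E'
import cv2
t=cv2.imread("pics/top0.png"); s=cv2.imread("pics/side0.png")
cv2.imwrite("pics/topz.png",cv2.resize(t[125:285,130:395],None,fx=3,fy=3,interpolation=cv2.INTER_CUBIC))
cv2.imwrite("pics/sidez.png",cv2.resize(s[150:300,140:400],None,fx=3,fy=3,interpolation=cv2.INTER_CUBIC))
E
```

```text
(no output)
```

View pics/topz.png

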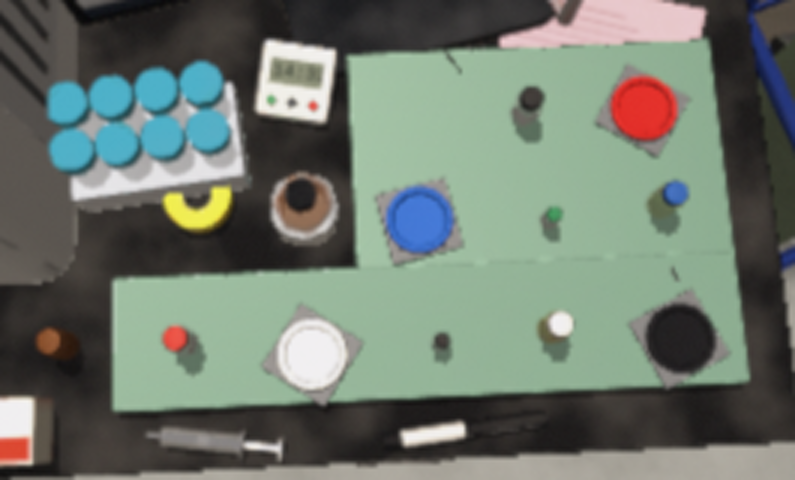

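View pics/sidez.png

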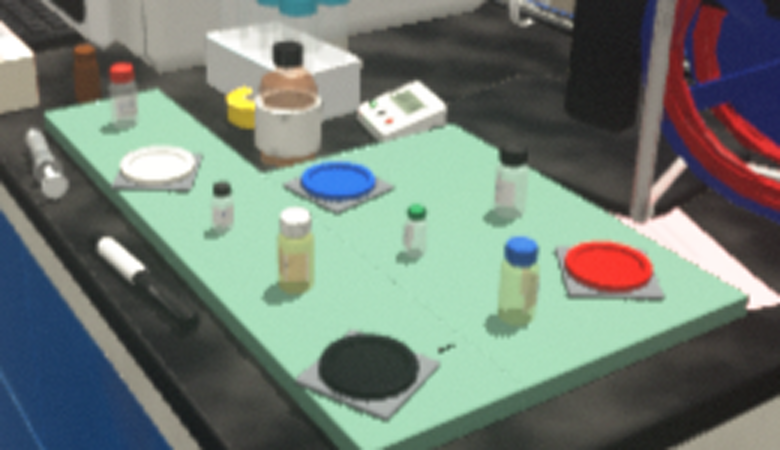

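```bash
cat > h.py <<'E'
import numpy as np,cv2
from rig import telemetry, capture, camera_params
np.set_printoptions(precision=4,suppress=True)
def ray(n,u,v):
    p=camera_params(n);T=np.array(p["world_from_camera"])
    d=T[:3,:3]@np.array([(u-p["cx"])/p["fx"],(v-p["cy"])/p["fy"],1]);return T[:3,3],d/np.linalg.norm(d)
def onz(n,u,v,z):
    o,d=ray(n,u,v);return o+d*(z-o[2])/d[2]
def tri(u1,u2):
    (a,d),(b,e)=ray("top",*u1),ray("side",*u2)
    s=np.linalg.lstsq(np.stack([d,-e],1),b-a,rcond=None)[0]
    P,Q=a+s[0]*d,b+s[1]*e;return (P+Q)/2,np.linalg.norm(P-Q)
def mask(im,c):
    h=cv2.cvtColor(im,cv2.COLOR_RGB2HSV).astype(int);H,S,V=h[...,0],h[...,1],h[...,2]
    return {"red":((H<8)|(H>172))&(S>150)&(V>90),"blue":(H>100)&(H<125)&(S>130)&(V>80),
     "white":(S<28)&(V>175),"black":(V<75)&(S<90),"green":(H>60)&(H<90)&(S>120)&(V<170)}[c].astype(np.uint8)
def blob(im,c,uv,r):
    """blob of colour c nearest uv; returns centroid, area, bbox"""
    m=mask(im,c);u,v=uv;w=np.zeros_like(m);w[max(0,v-r):v+r+1,max(0,u-r):u+r+1]=1
    n,l,st,ce=cv2.connectedComponentsWithStats(m*w)
    if n<2:return None
    k=1+np.argmax(st[1:,4]);return ce[k],st[k,4],st[k,:4]
E
python3 - <<'E'
from h import *
top=cv2.cvtColor(cv2.imread("pics/top0.png"),cv2.COLOR_BGR2RGB);side=cv2.cvtColor(cv2.imread("pics/side0.png"),cv2.COLOR_BGR2RGB)
caps={"red":((188,238),(181,174),.062),"white":((316,233),(238,222),.062),"blue":((354,189),(313,233),.062),"black":((307,158),(311,202),.062),
"sblack":((277,239),(213,213),.047),"sgreen":((314,197),(279,220),.047)}
for k,(a,b,z) in caps.items():
    c=k[1:] if k[0]=="s" else k
    A=blob(top,c,a,8);B=blob(side,c,b,8)
    print(k,A,B)
    if A:print("   onz",onz("top",*A[0],z), "tri",*(tri(A[0],B[0]) if B else ()))
docks={"red":((344,161),(343,240)),"white":((234,243),(192,206)),"blue":((270,198),(253,211)),"black":((357,237),(263,272))}
for k,(a,b) in docks.items():
    A=blob(top,k,a,18);B=blob(side,k,b,22)
    print("dock",k,A,B)
    if A:print("   onz",onz("top",*A[0],.025),"side",onz("side",*B[0],.025) if B else "")
for uv in [(246,143),(367,139),(379,257),(168,261),(167,218)]: print("mat",uv,onz("top",*uv,.016))
E
```

```text
red (array([188.0233, 237.4186]), np.int32(43), array([185, 234,   7,   8], dtype=int32)) (array([180.0769, 173.4359]), np.int32(39), array([177, 171,   7,   6], dtype=int32))
   onz [0.4392 0.1417 0.062 ] tri [0.4391 0.1415 0.0635] 3.10893135054751e-05
white (array([316.7818, 232.4727]), np.int32(55), array([313, 229,   8,   8], dtype=int32)) (array([237.7759, 221.7241]), np.int32(58), array([233, 219,  11,   7], dtype=int32))
   onz [ 0.4365 -0.1538  0.062 ] tri [ 0.4359 -0.1528  0.0665] 0.0005371545309040477
blue (array([354.5, 189. ]), np.int32(44), array([351, 186,   8,   7], dtype=int32)) (array([313.2895, 232.9737]), np.int32(76), array([309, 229,  10,   9], dtype=int32))
   onz [ 0.5341 -0.2511  0.062 ] tri [ 0.5343 -0.2512  0.0624] 0.0005546481910043457
black (array([306.5897, 157.9744]), np.int32(39), array([304, 155,   7,   7], dtype=int32)) (array([312.6455, 198.6273]), np.int32(110), array([303, 194,  17,  11], dtype=int32))
   onz [ 0.6155 -0.1447  0.062 ] tri [ 0.6173 -0.1459  0.0668] 0.0072162057010633565
sblack (array([276.7143, 238.5   ]), np.int32(14), array([275, 
[... 938 characters left out ...]
25 ]
dock blue (array([269.326 , 197.8822]), np.int32(365), array([259, 188,  22,  21], dtype=int32)) (array([252.2134, 209.5941]), np.int32(239), array([241, 204,  24,  12], dtype=int32))
   onz [ 0.5295 -0.0521  0.025 ] side [ 0.5289 -0.0542  0.025 ]
dock black (array([356.4602, 237.4005]), np.int32(402), array([346, 227,  22,  22], dtype=int32)) (array([262.3315, 272.1397]), np.int32(537), array([247, 262,  32,  21], dtype=int32))
   onz [ 0.4234 -0.2546  0.025 ] side [ 0.4216 -0.2591  0.025 ]
mat (246, 143) [ 0.6771 -0.0014  0.016 ]
mat (367, 139) [ 0.6728 -0.3117  0.016 ]
mat (379, 257) [ 0.3751 -0.3059  0.016 ]
mat (168, 261) [0.3894 0.1983 0.016 ]
mat (167, 218) [0.4931 0.2008 0.016 ]
```

```bash
python3 - <<'E'
from h import *
print("bottle cap top",tri((231,187),(236,165)))
print("stand foot L",onz("side",355,221,0),onz("top",318,130,0),"R",onz("side",458,248,0))
print("stand top",tri((400,55),(432,108)))
print("stand apex L", tri((385,60),(372,125)))
print("monitor BR corner",tri((162,130),(245,107)))
print("reel bottom",tri((335,113),(415,222)))
E
python3 - <<'E'
import cv2
t=cv2.imread("pics/top0.png")
cv2.imwrite("pics/topr.png",cv2.resize(t[0:200,280:460],None,fx=3.0,fy=3.0,interpolation=cv2.INTER_CUBIC))
E
```

```text
bottle cap top (array([0.5424, 0.038 , 0.0996]), np.float64(0.003880876030402593))
stand foot L [ 0.7244 -0.1783  0.    ] [ 0.7096 -0.1921  0.    ] R [ 0.8176 -0.3636  0.    ]
stand top (array([ 0.7428, -0.2973,  0.2732]), np.float64(0.002854686582070326))
stand apex L (array([ 0.7049, -0.2446,  0.2586]), np.float64(0.07938296008875456))
monitor BR corner (array([0.6434, 0.1675, 0.2036]), np.float64(0.002765357423187259))
reel bottom (array([ 0.7747, -0.2598,  0.0116]), np.float64(0.05835290698575351))
```

View pics/topr.png

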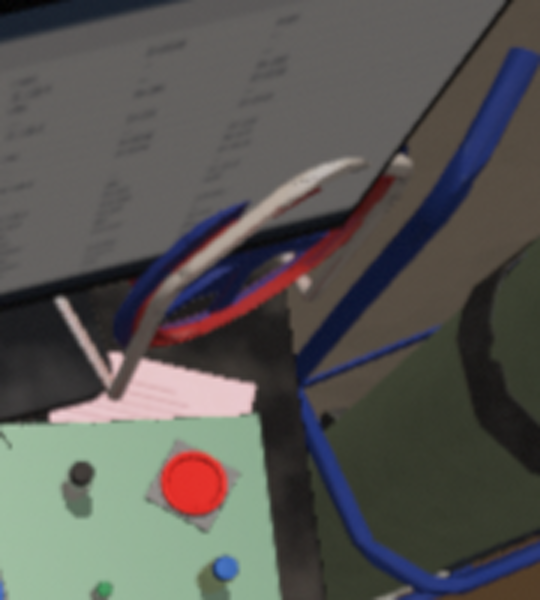

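```bash
python3 -m pendant '[{"turn":-8.1,"tx":0,"ty":-2.5,"fingers":0.65},{"turn":-8.1,"ty":-2.5},{"turn":-8.1,"ty":-2.5}]'
```

```text
validation failed for argument at $[0]...
```

The stand's foot, at about (0.71,-0.19), is 95 mm beyond the red dock, so there is room. The call was refused; the rows probably need every key.

```bash
python3 -m pendant '[{"turn":-8.1,"tx":0,"ty":-2.5,"tz":0,"fingers":0.65},{"turn":-8.1,"tx":0,"ty":-2.5,"tz":0,"fingers":0.65},{"turn":-8.1,"tx":0,"ty":-2.5,"tz":0,"fingers":0.65}]'
```

```text
t: 0.48
tcp_pos: [0.2376, 0.4961, 0.2306]
tcp_rot: [[-0.001, -0.001, 1.0], [-0.001, 1.0, 0.001], [-1.0, -0.001, -0.001]]
ft_force: [-0.2, 0.7, 0.0]
opening: 0.649
```

```bash
python3 -m pendant '[{"turn":0,"tx":0,"ty":-5,"tz":0.5,"fingers":0.65},{"turn":0,"tx":0,"ty":-5,"tz":2,"fingers":0.65},{"turn":0,"tx":0,"ty":-5,"tz":2,"fingers":0.65},{"turn":0,"tx":0,"ty":-5,"tz":3,"fingers":0.65},{"turn":0,"tx":0,"ty":-5,"tz":3,"fingers":0.65}]'
python3 -m pendant '[{"turn":0,"tx":2,"ty":-5,"tz":4,"fingers":0.65},{"turn":0,"tx":4,"ty":-3,"tz":3.6,"fingers":0.65},{"turn":0,"tx":3,"ty":-2.4,"tz":2,"fingers":0.65},{"turn":0,"tx":2,"ty":0,"tz":0,"fingers":0.65},{"turn":0,"tx":0,"ty":0,"tz":0,"fingers":0.65}]'
```

```text
t: 1.1
tcp_pos: [0.3426, 0.2452, 0.2311]
tcp_rot: [[0.0, 0.003, 1.0], [0.0, 1.0, -0.003], [-1.0, 0.0, 0.0]]
ft_force: [1.3, -0.1, -0.0]
opening: 0.652
t: 1.72
tcp_pos: [0.4331, 0.1451, 0.1206]
tcp_rot: [[-0.005, 0.005, 1.0], [-0.001, 1.0, -0.005], [-1.0, -0.001, -0.005]]
ft_force: [0.5, -0.8, -0.5]
opening: 0.645
```

```bash
python3 -m pendant '[{"turn":0,"tx":3,"ty":-0.2,"tz":0.4,"fingers":0.65},{"turn":0,"tx":0,"ty":0,"tz":0,"fingers":0.65},{"turn":0,"tx":0,"ty":0,"tz":0,"fingers":0.65}]'
python3 - <<'E'
from h import *
for n in("top","side"):
    im=capture(n);c={"top":(188,215),"side":(185,165)}[n]
    cv2.imwrite(f"pics/a_{n}.png",cv2.cvtColor(cv2.resize(im[c[1]-60:c[1]+60,c[0]-80:c[0]+80],None,fx=4,fy=4),cv2.COLOR_RGB2BGR))
s=telemetry.observe();print(s["tcp_pos"],s["joints"])
E
```

```text
t: 2.1
tcp_pos: [0.4396, 0.1443, 0.0938]
tcp_rot: [[0.001, 0.003, 1.0], [0.0, 1.0, -0.003], [-1.0, 0.0, 0.001]]
ft_force: [1.0, 0.2, -0.0]
opening: 0.648
[0.4401 0.1444 0.0941] [ 10.1534   6.3037 -31.2169  52.3387   0.0015  10.3301]
```

View pics/a_top.png

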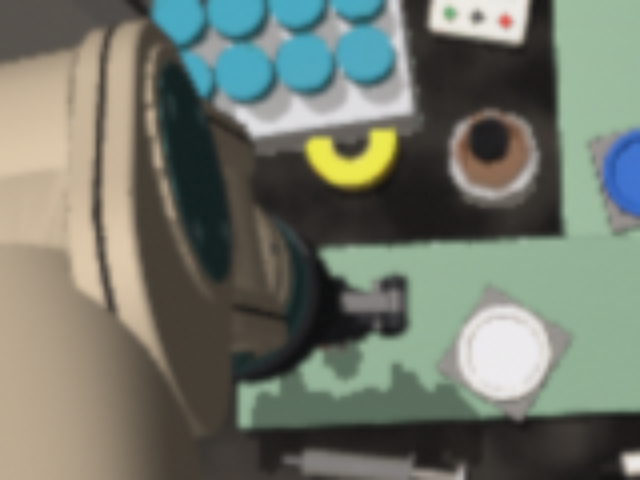

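View pics/a_side.png

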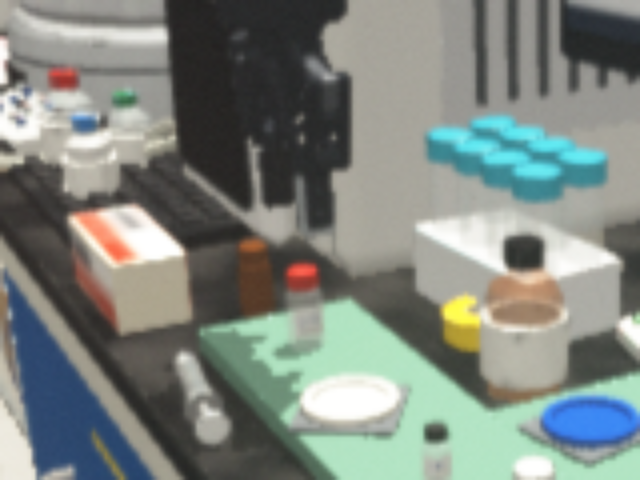

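The fingers straddle the red cap in the side view (crop about 300,270), and the brown one stands apart at (255,265). Going down.

```bash
python3 -m pendant '[{"turn":0,"tx":1.5,"ty":-0.3,"tz":0,"fingers":0.65},{"turn":0,"tx":3,"ty":0,"tz":0,"fingers":0.65},{"turn":0,"tx":2.2,"ty":0,"tz":0,"fingers":0.65},{"turn":0,"tx":0,"ty":0,"tz":0,"fingers":0.65},{"turn":0,"tx":0,"ty":0,"tz":0,"fingers":0.65}]'
python3 -m pendant '[{"turn":0,"tx":0,"ty":0,"tz":0,"fingers":0.05},{"turn":0,"tx":0,"ty":0,"tz":0,"fingers":0.05},{"turn":0,"tx":0,"ty":0,"tz":0,"fingers":0.05},{"turn":0,"tx":0,"ty":0,"tz":0,"fingers":0.05},{"turn":0,"tx":0,"ty":0,"tz":0,"fingers":0.05}]'
```

```text
t: 2.82
tcp_pos: [0.4396, 0.1409, 0.026]
tcp_rot: [[0.001, 0.004, 1.0], [0.0, 1.0, -0.004], [-1.0, 0.0, 0.001]]
ft_force: [0.1, -0.6, 0.0]
opening: 0.652
t: 3.45
tcp_pos: [0.4402, 0.1411, 0.0268]
tcp_rot: [[0.002, 0.004, 1.0], [0.0, 1.0, -0.004], [-1.0, 0.0, 0.002]]
ft_force: [-0.7, 0.4, 6.6]
opening: 0.247
```

```bash
python3 -m pendant '[{"turn":0,"tx":-3,"ty":0,"tz":0,"fingers":0.05},{"turn":0,"tx":-4,"ty":0,"tz":0,"fingers":0.05},{"turn":0,"tx":-4,"ty":0,"tz":0,"fingers":0.05},{"turn":0,"tx":-4,"ty":-2,"tz":0,"fingers":0.05},{"turn":0,"tx":0,"ty":-2,"tz":0,"fingers":0.05}]'
python3 - <<'E'
from h import *
im=capture("side")
cv2.imwrite(f"pics/b.png",cv2.cvtColor(cv2.resize(im[80:220,120:300],None,fx=4,fy=4),cv2.COLOR_RGB2BGR))
E
```

```text
t: 4.08
tcp_pos: [0.442, 0.1009, 0.1796]
tcp_rot: [[0.008, 0.003, 1.0], [0.001, 1.0, -0.003], [-1.0, 0.001, 0.008]]
ft_force: [0.8, 0.7, -1.3]
opening: 0.25
```

View pics/b.png

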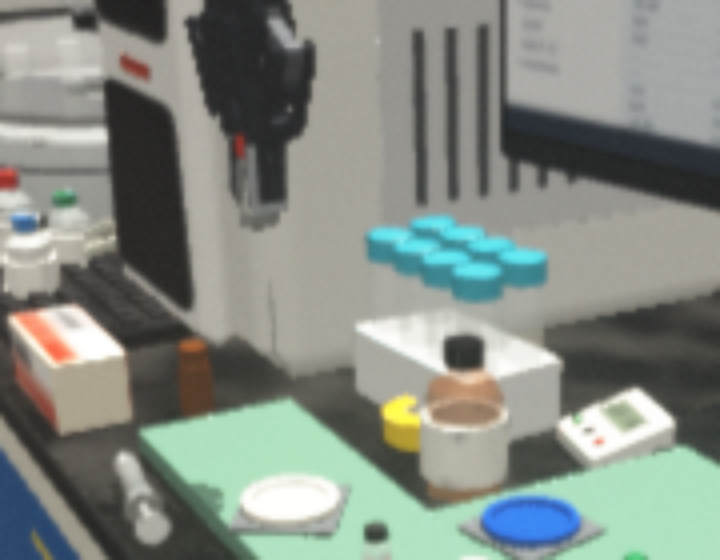

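The red vial is held upright in the gripper (crop 255,180). Carrying it to the red dock.

```bash
python3 -m pendant '[{"turn":0,"tx":0,"ty":-5,"tz":0,"fingers":0.05},{"turn":0,"tx":0,"ty":-5,"tz":0.5,"fingers":0.05},{"turn":0,"tx":0,"ty":-5,"tz":2,"fingers":0.05},{"turn":0,"tx":0,"ty":-5,"tz":3,"fingers":0.05},{"turn":0,"tx":0,"ty":-5,"tz":3,"fingers":0.05}]'
python3 -m pendant '[{"turn":0,"tx":0,"ty":-4,"tz":3,"fingers":0.05},{"turn":0,"tx":0,"ty":-3.5,"tz":3,"fingers":0.05},{"turn":0,"tx":2,"ty":-2,"tz":2.6,"fingers":0.05},{"turn":0,"tx":2,"ty":0,"tz":0,"fingers":0.05},{"turn":0,"tx":0,"ty":0,"tz":0,"fingers":0.05}]'
```

```text
t: 4.75
tcp_pos: [0.5234, -0.1507, 0.1752]
tcp_rot: [[-0.0, 0.004, 1.0], [0.001, 1.0, -0.004], [-1.0, 0.001, -0.0]]
ft_force: [0.5, 2.0, 0.7]
opening: 0.242
t: 5.38
tcp_pos: [0.6069, -0.2437, 0.1326]
tcp_rot: [[-0.005, 0.004, 1.0], [0.003, 1.0, -0.004], [-1.0, 0.003, -0.005]]
ft_force: [0.4, -0.2, 0.6]
opening: 0.246
```

```bash
python3 -m pendant '[{"turn":0,"tx":3,"ty":-0.2,"tz":0.8,"fingers":0.05},{"turn":0,"tx":3,"ty":0,"tz":0,"fingers":0.05},{"turn":0,"tx":2.2,"ty":0,"tz":0,"fingers":0.05},{"turn":0,"tx":0,"ty":0,"tz":0,"fingers":0.05},{"turn":0,"tx":0,"ty":0,"tz":0,"fingers":0.05}]'
python3 - <<'E'
from h import *
im=capture("side")
cv2.imwrite(f"pics/c.png",cv2.cvtColor(cv2.resize(im[150:290,230:410],None,fx=4,fy=4),cv2.COLOR_RGB2BGR))
E
```

```text
t: 6.0
tcp_pos: [0.6176, -0.2469, 0.0552]
tcp_rot: [[0.002, 0.003, 1.0], [-0.001, 1.0, -0.003], [-1.0, -0.001, 0.002]]
ft_force: [-0.6, 0.5, 0.2]
opening: 0.243
```

View pics/c.png

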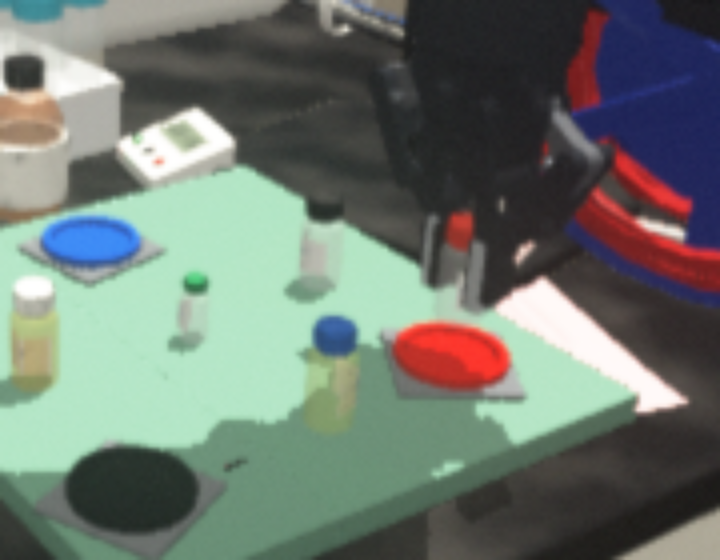

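```bash
python3 -m pendant '[{"turn":0,"tx":1,"ty":0.1,"tz":-0.2,"fingers":0.05},{"turn":0,"tx":1.1,"ty":0,"tz":0,"fingers":0.05},{"turn":0,"tx":0,"ty":0,"tz":0,"fingers":0.05},{"turn":0,"tx":0,"ty":0,"tz":0,"fingers":0.05}]'
```

```text
t: 6.55
tcp_pos: [0.615, -0.2459, 0.0328]
tcp_rot: [[0.0, 0.004, 1.0], [-0.0, 1.0, -0.004], [-1.0, -0.0, 0.0]]
ft_force: [0.0, 0.4, 2.7]
opening: 0.244
```

```bash
python3 -m pendant '[{"turn":0,"tx":0,"ty":0,"tz":0,"fingers":0.4},{"turn":0,"tx":0,"ty":0,"tz":0,"fingers":0.6},{"turn":0,"tx":0,"ty":0,"tz":0,"fingers":0.6},{"turn":0,"tx":0,"ty":0,"tz":0,"fingers":0.6},{"turn":0,"tx":-2,"ty":0,"tz":0,"fingers":0.6}]'
python3 -m pendant '[{"turn":0,"tx":-4,"ty":0,"tz":0,"fingers":0.6},{"turn":0,"tx":-3,"ty":2,"tz":-0.5,"fingers":0.6},{"turn":0,"tx":0,"ty":4,"tz":-1,"fingers":0.6},{"turn":0,"tx":0,"ty":4,"tz":0,"fingers":0.6},{"turn":0,"tx":0,"ty":0,"tz":0,"fingers":0.6}]'
python3 - <<'E'
from h import *
im=capture("side")
cv2.imwrite(f"pics/d.png",cv2.cvtColor(cv2.resize(im[150:290,230:410],None,fx=4,fy=4),cv2.COLOR_RGB2BGR))
E
```

```text
t: 7.18
tcp_pos: [0.613, -0.2449, 0.0514]
tcp_rot: [[-0.004, 0.004, 1.0], [0.002, 1.0, -0.004], [-1.0, 0.002, -0.004]]
ft_force: [-0.7, -0.0, 0.5]
opening: 0.598
t: 7.8
tcp_pos: [0.6002, -0.1434, 0.1244]
tcp_rot: [[0.001, 0.0, 1.0], [0.0, 1.0, -0.0], [-1.0, 0.0, 0.001]]
ft_force: [1.0, -0.6, 0.7]
opening: 0.6
```

View pics/d.png

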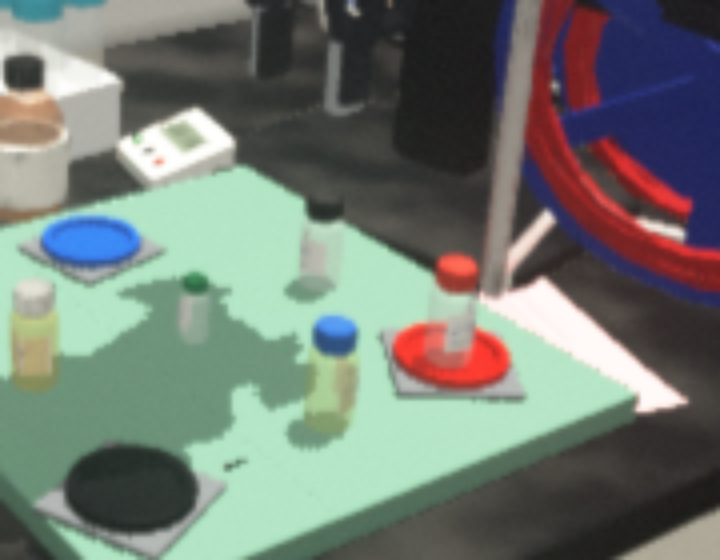

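The red vial stands upright at the centre of the red dock (crop 455,310). Next is the black full-size vial (crop 322,240).

```bash
python3 -m pendant '[{"turn":0,"tx":2,"ty":-0.15,"tz":1.6,"fingers":0.6},{"turn":0,"tx":1,"ty":0,"tz":0,"fingers":0.6},{"turn":0,"tx":0,"ty":0,"tz":0,"fingers":0.6},{"turn":0,"tx":0,"ty":0,"tz":0,"fingers":0.6}]'
```

```text
t: 8.35
tcp_pos: [0.6159, -0.1477, 0.0931]
tcp_rot: [[-0.0, 0.004, 1.0], [-0.0, 1.0, -0.004], [-1.0, -0.0, -0.0]]
ft_force: [0.7, -0.1, 0.6]
opening: 0.601
```

```bash
python3 -m pendant '[{"turn":0,"tx":1.6,"ty":0.3,"tz":0,"fingers":0.6},{"turn":0,"tx":3,"ty":0,"tz":0,"fingers":0.6},{"turn":0,"tx":2,"ty":0,"tz":0,"fingers":0.6},{"turn":0,"tx":0,"ty":0,"tz":0,"fingers":0.6},{"turn":0,"tx":0,"ty":0,"tz":0,"fingers":0.6}]'
python3 -m pendant '[{"turn":0,"tx":0,"ty":0,"tz":0,"fingers":0.05},{"turn":0,"tx":0,"ty":0,"tz":0,"fingers":0.05},{"turn":0,"tx":0,"ty":0,"tz":0,"fingers":0.05},{"turn":0,"tx":0,"ty":0,"tz":0,"fingers":0.05},{"turn":0,"tx":0,"ty":0,"tz":0,"fingers":0.05}]'
```

```text
t: 8.98
tcp_pos: [0.6167, -0.1444, 0.0271]
tcp_rot: [[0.001, 0.004, 1.0], [-0.0, 1.0, -0.004], [-1.0, -0.0, 0.001]]
ft_force: [0.6, 0.1, -0.7]
opening: 0.603
t: 9.6
tcp_pos: [0.6174, -0.1448, 0.0281]
tcp_rot: [[0.003, 0.004, 1.0], [-0.001, 1.0, -0.004], [-1.0, -0.001, 0.003]]
ft_force: [-1.5, 0.2, 6.1]
opening: 0.243
```

```bash
python3 -m pendant '[{"turn":0,"tx":-4,"ty":0,"tz":0,"fingers":0.05},{"turn":0,"tx":-5,"ty":0,"tz":0,"fingers":0.05},{"turn":0,"tx":-3,"ty":0,"tz":-2.5,"fingers":0.05},{"turn":0,"tx":0,"ty":-2,"tz":-4,"fingers":0.05},{"turn":0,"tx":0,"ty":-3,"tz":-4,"fingers":0.05}]'
python3 -m pendant '[{"turn":0,"tx":0,"ty":-3,"tz":-4,"fingers":0.05},{"turn":0,"tx":0,"ty":-2,"tz":-4,"fingers":0.05},{"turn":0,"tx":3,"ty":-1.2,"tz":-1,"fingers":0.05},{"turn":0,"tx":3,"ty":0,"tz":0,"fingers":0.05},{"turn":0,"tx":0,"ty":0,"tz":0,"fingers":0.05}]'
```

```text
t: 10.22
tcp_pos: [0.5101, -0.1937, 0.147]
tcp_rot: [[0.001, 0.002, 1.0], [-0.0, 1.0, -0.002], [-1.0, -0.0, 0.001]]
ft_force: [-1.2, 0.3, -0.4]
opening: 0.244
t: 10.85
tcp_pos: [0.4181, -0.2538, 0.0843]
tcp_rot: [[-0.005, 0.004, 1.0], [0.004, 1.0, -0.004], [-1.0, 0.004, -0.005]]
ft_force: [-0.7, 0.3, 0.7]
opening: 0.247
```

```bash
python3 -m pendant '[{"turn":0,"tx":2,"ty":-0.1,"tz":0.4,"fingers":0.05},{"turn":0,"tx":1,"ty":0,"tz":0,"fingers":0.05},{"turn":0,"tx":0,"ty":0,"tz":0,"fingers":0.05},{"turn":0,"tx":0,"ty":0,"tz":0,"fingers":0.05}]'
python3 - <<'E'
from h import *
im=capture("side")
cv2.imwrite(f"pics/e.png",cv2.cvtColor(cv2.resize(im[170:310,180:360],None,fx=4,fy=4),cv2.COLOR_RGB2BGR))
E
```

```text
t: 11.35
tcp_pos: [0.4252, -0.2568, 0.0574]
tcp_rot: [[0.001, 0.003, 1.0], [-0.001, 1.0, -0.003], [-1.0, -0.001, 0.001]]
ft_force: [-0.1, -0.0, -0.8]
opening: 0.25
```

View pics/e.png

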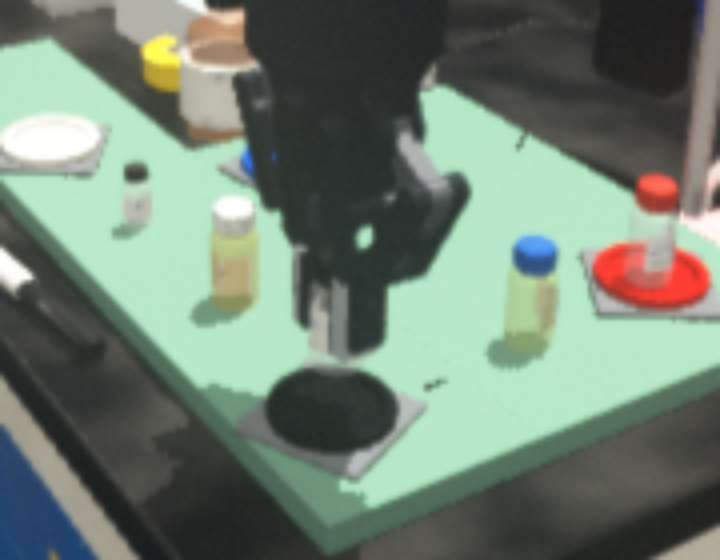

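```bash
python3 -m pendant '[{"turn":0,"tx":1.2,"ty":0.1,"tz":-0.1,"fingers":0.05},{"turn":0,"tx":1.1,"ty":0,"tz":0,"fingers":0.05},{"turn":0,"tx":0,"ty":0,"tz":0,"fingers":0.05},{"turn":0,"tx":0,"ty":0,"tz":0,"fingers":0.05}]'
python3 -m pendant '[{"turn":0,"tx":0,"ty":0,"tz":0,"fingers":0.4},{"turn":0,"tx":0,"ty":0,"tz":0,"fingers":0.55},{"turn":0,"tx":0,"ty":0,"tz":0,"fingers":0.6},{"turn":0,"tx":0,"ty":0,"tz":0,"fingers":0.6},{"turn":0,"tx":-2,"ty":0,"tz":0,"fingers":0.6}]'
python3 -m pendant '[{"turn":0,"tx":-4,"ty":0,"tz":0,"fingers":0.6},{"turn":0,"tx":-3,"ty":0,"tz":2,"fingers":0.6},{"turn":0,"tx":0,"ty":0,"tz":4,"fingers":0.6},{"turn":0,"tx":0,"ty":0,"tz":4,"fingers":0.6},{"turn":0,"tx":0,"ty":0,"tz":0,"fingers":0.6}]'
python3 - <<'E'
from h import *
im=capture("side")
cv2.imwrite(f"pics/f.png",cv2.cvtColor(cv2.resize(im[170:310,180:360],None,fx=4,fy=4),cv2.COLOR_RGB2BGR))
E
```

```text
t: 11.9
tcp_pos: [0.4236, -0.2555, 0.0339]
tcp_rot: [[-0.0, 0.004, 1.0], [0.0, 1.0, -0.004], [-1.0, 0.0, -0.0]]
ft_force: [-2.7, 1.4, 8.0]
opening: 0.249
t: 12.52
tcp_pos: [0.4222, -0.2544, 0.0524]
tcp_rot: [[-0.003, 0.004, 1.0], [0.003, 1.0, -0.004], [-1.0, 0.003, -0.003]]
ft_force: [0.6, 0.3, 0.8]
opening: 0.595
t: 13.15
tcp_pos: [0.5265, -0.2564, 0.1239]
tcp_rot: [[0.002, 0.002, 1.0], [-0.001, 1.0, -0.002], [-1.0, -0.001, 0.002]]
ft_force: [-1.1, -0.3, 0.1]
opening: 0.596
```

View pics/f.png

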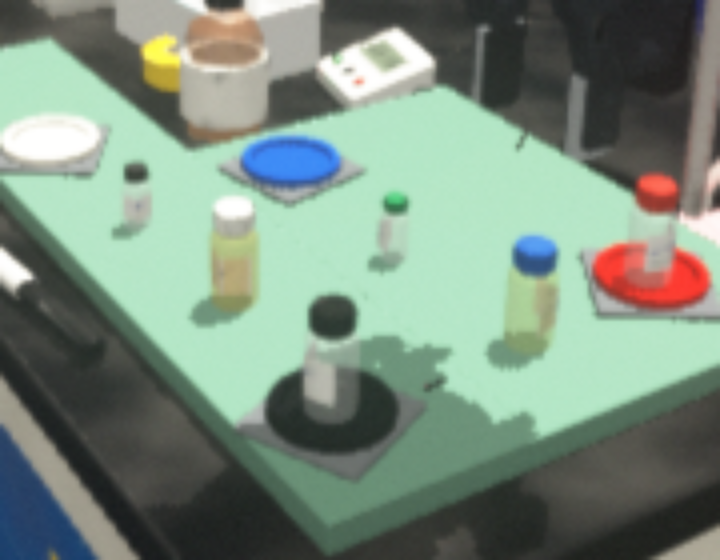

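The black vial stands in the black dock (crop 332,370). Next is the blue one (crop 530,290).

```bash
python3 -m pendant '[{"turn":0,"tx":2,"ty":0.4,"tz":0.8,"fingers":0.6},{"turn":0,"tx":1,"ty":0,"tz":0,"fingers":0.6},{"turn":0,"tx":0,"ty":0,"tz":0,"fingers":0.6},{"turn":0,"tx":0,"ty":0,"tz":0,"fingers":0.6}]'
```

```text
t: 13.7
tcp_pos: [0.5313, -0.252, 0.0935]
tcp_rot: [[-0.0, 0.004, 1.0], [0.0, 1.0, -0.004], [-1.0, 0.0, -0.0]]
ft_force: [-0.4, 0.5, 0.3]
opening: 0.599
```

```bash
python3 -m pendant '[{"turn":0,"tx":1.6,"ty":0.1,"tz":0.3,"fingers":0.6},{"turn":0,"tx":3,"ty":0,"tz":0,"fingers":0.6},{"turn":0,"tx":2,"ty":0,"tz":0,"fingers":0.6},{"turn":0,"tx":0,"ty":0,"tz":0,"fingers":0.6},{"turn":0,"tx":0,"ty":0,"tz":0,"fingers":0.6}]'
python3 -m pendant '[{"turn":0,"tx":0,"ty":0,"tz":0,"fingers":0.05},{"turn":0,"tx":0,"ty":0,"tz":0,"fingers":0.05},{"turn":0,"tx":0,"ty":0,"tz":0,"fingers":0.05},{"turn":0,"tx":0,"ty":0,"tz":0,"fingers":0.05},{"turn":0,"tx":0,"ty":0,"tz":0,"fingers":0.05}]'
```

```text
t: 14.32
tcp_pos: [0.5352, -0.2512, 0.0281]
tcp_rot: [[0.001, 0.004, 1.0], [-0.0, 1.0, -0.004], [-1.0, -0.0, 0.001]]
ft_force: [0.4, -1.0, -0.6]
opening: 0.599
t: 14.95
tcp_pos: [0.5358, -0.2516, 0.029]
tcp_rot: [[0.002, 0.004, 1.0], [-0.001, 1.0, -0.004], [-1.0, -0.001, 0.002]]
ft_force: [-0.3, 0.3, 6.2]
opening: 0.247
```

```bash
python3 -m pendant '[{"turn":0,"tx":-4,"ty":0,"tz":0,"fingers":0.05},{"turn":0,"tx":-5,"ty":0,"tz":0,"fingers":0.05},{"turn":0,"tx":-3,"ty":2,"tz":0,"fingers":0.05},{"turn":0,"tx":0,"ty":4,"tz":0,"fingers":0.05},{"turn":0,"tx":0,"ty":4,"tz":0,"fingers":0.05}]'
python3 -m pendant '[{"turn":0,"tx":0,"ty":4,"tz":-0.5,"fingers":0.05},{"turn":0,"tx":0,"ty":4,"tz":0,"fingers":0.05},{"turn":0,"tx":3,"ty":1.8,"tz":0,"fingers":0.05},{"turn":0,"tx":3,"ty":0,"tz":0,"fingers":0.05},{"turn":0,"tx":0,"ty":0,"tz":0,"fingers":0.05}]'
```

```text
t: 15.58
tcp_pos: [0.5353, -0.1503, 0.1483]
tcp_rot: [[0.001, 0.005, 1.0], [-0.0, 1.0, -0.005], [-1.0, -0.0, 0.001]]
ft_force: [0.6, 0.6, -1.1]
opening: 0.24
t: 16.2
tcp_pos: [0.5275, -0.052, 0.0852]
tcp_rot: [[-0.006, 0.003, 1.0], [0.001, 1.0, -0.003], [-1.0, 0.001, -0.006]]
ft_force: [0.0, -0.9, 0.6]
opening: 0.241
```

```bash
python3 -m pendant '[{"turn":0,"tx":2,"ty":-0.1,"tz":0.2,"fingers":0.05},{"turn":0,"tx":1,"ty":0,"tz":0,"fingers":0.05},{"turn":0,"tx":0,"ty":0,"tz":0,"fingers":0.05},{"turn":0,"tx":0,"ty":0,"tz":0,"fingers":0.05}]'
python3 - <<'E'
from h import *
im=capture("side")
cv2.imwrite(f"pics/g.png",cv2.cvtColor(cv2.resize(im[140:280,160:340],None,fx=4,fy=4),cv2.COLOR_RGB2BGR))
E
```

```text
t: 16.7
tcp_pos: [0.5331, -0.0542, 0.0585]
tcp_rot: [[0.001, 0.004, 1.0], [-0.0, 1.0, -0.004], [-1.0, -0.0, 0.001]]
ft_force: [1.0, -0.4, -0.3]
opening: 0.244
```

View pics/g.png

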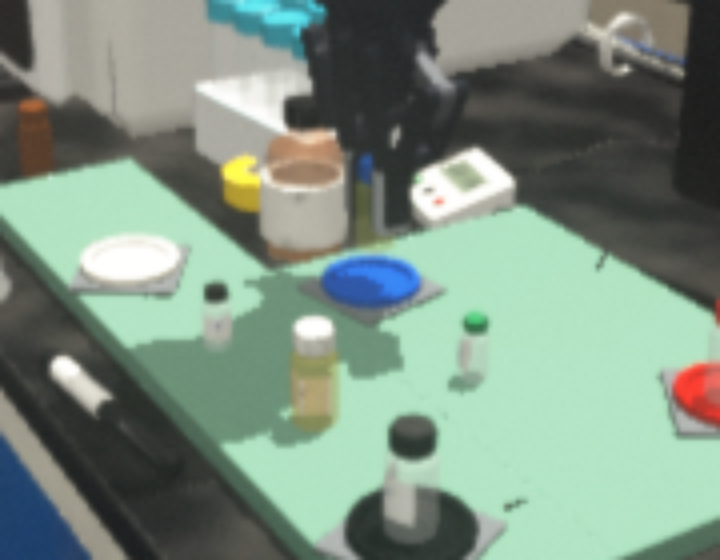

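```bash
python3 -m pendant '[{"turn":0,"tx":1.2,"ty":0.1,"tz":-0.25,"fingers":0.05},{"turn":0,"tx":1.1,"ty":0,"tz":0,"fingers":0.05},{"turn":0,"tx":0,"ty":0,"tz":0,"fingers":0.05},{"turn":0,"tx":0,"ty":0,"tz":0,"fingers":0.05}]'
python3 -m pendant '[{"turn":0,"tx":0,"ty":0,"tz":0,"fingers":0.4},{"turn":0,"tx":0,"ty":0,"tz":0,"fingers":0.5},{"turn":0,"tx":0,"ty":0,"tz":0,"fingers":0.5},{"turn":0,"tx":0,"ty":0,"tz":0,"fingers":0.5},{"turn":0,"tx":-2,"ty":0,"tz":0,"fingers":0.5}]'
python3 -m pendant '[{"turn":0,"tx":-4,"ty":0,"tz":0,"fingers":0.6},{"turn":0,"tx":-3,"ty":-1,"tz":-2,"fingers":0.6},{"turn":0,"tx":0,"ty":-5,"tz":-3,"fingers":0.6},{"turn":0,"tx":0,"ty":-4,"tz":-4,"fingers":0.6},{"turn":0,"tx":0,"ty":0,"tz":0,"fingers":0.6}]'
python3 - <<'E'
from h import *
im=capture("side")
cv2.imwrite(f"pics/i.png",cv2.cvtColor(cv2.resize(im[140:280,160:340],None,fx=4,fy=4),cv2.COLOR_RGB2BGR))
E
```

```text
t: 17.25
tcp_pos: [0.5297, -0.0528, 0.0349]
tcp_rot: [[-0.001, 0.004, 1.0], [0.0, 1.0, -0.004], [-1.0, 0.0, -0.001]]
ft_force: [-1.9, 0.5, 8.2]
opening: 0.242
t: 17.88
tcp_pos: [0.5281, -0.0526, 0.0533]
tcp_rot: [[-0.004, 0.004, 1.0], [0.001, 1.0, -0.004], [-1.0, 0.001, -0.004]]
ft_force: [0.8, 0.4, 0.3]
opening: 0.503
t: 18.5
tcp_pos: [0.4371, -0.1543, 0.1245]
tcp_rot: [[-0.001, 0.009, 1.0], [0.0, 1.0, -0.009], [-1.0, 0.0, -0.001]]
ft_force: [1.0, 0.4, -1.0]
opening: 0.6
```

View pics/i.png

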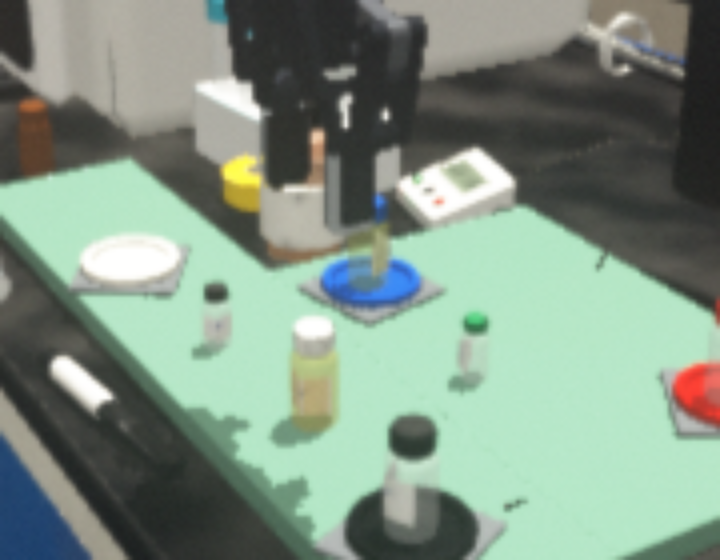

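The blue vial stands in the blue dock (crop 368,255), partly behind the fingers. The white vial is next (crop 315,375).

```bash
python3 -m pendant '[{"turn":0,"tx":2,"ty":0,"tz":0,"fingers":0.6},{"turn":0,"tx":1,"ty":0,"tz":0,"fingers":0.6},{"turn":0,"tx":0,"ty":0,"tz":0,"fingers":0.6},{"turn":0,"tx":0,"ty":0,"tz":0,"fingers":0.6}]'
```

```text
t: 19.05
tcp_pos: [0.4402, -0.1524, 0.095]
tcp_rot: [[0.0, 0.003, 1.0], [-0.0, 1.0, -0.003], [-1.0, -0.0, 0.0]]
ft_force: [0.2, 0.5, -0.3]
opening: 0.603
```

```bash
python3 -m pendant '[{"turn":0,"tx":1.7,"ty":-0.1,"tz":-0.4,"fingers":0.6},{"turn":0,"tx":3,"ty":0,"tz":0,"fingers":0.6},{"turn":0,"tx":2,"ty":0,"tz":0,"fingers":0.6},{"turn":0,"tx":0,"ty":0,"tz":0,"fingers":0.6},{"turn":0,"tx":0,"ty":0,"tz":0,"fingers":0.6}]'
python3 -m pendant '[{"turn":0,"tx":0,"ty":0,"tz":0,"fingers":0.05},{"turn":0,"tx":0,"ty":0,"tz":0,"fingers":0.05},{"turn":0,"tx":0,"ty":0,"tz":0,"fingers":0.05},{"turn":0,"tx":0,"ty":0,"tz":0,"fingers":0.05},{"turn":0,"tx":0,"ty":0,"tz":0,"fingers":0.05}]'
```

```text
t: 19.68
tcp_pos: [0.4366, -0.154, 0.0286]
tcp_rot: [[0.002, 0.003, 1.0], [-0.001, 1.0, -0.003], [-1.0, -0.001, 0.002]]
ft_force: [0.1, -0.5, -0.7]
opening: 0.601
t: 20.3
tcp_pos: [0.4366, -0.154, 0.0289]
tcp_rot: [[0.002, 0.004, 1.0], [-0.001, 1.0, -0.004], [-1.0, -0.001, 0.002]]
ft_force: [-1.2, 1.1, 5.9]
opening: 0.243
```

```bash
python3 -m pendant '[{"turn":0,"tx":-4,"ty":0,"tz":0,"fingers":0.05},{"turn":0,"tx":-5,"ty":0,"tz":0,"fingers":0.05},{"turn":0,"tx":-3,"ty":2,"tz":0,"fingers":0.05},{"turn":0,"tx":0,"ty":4,"tz":0,"fingers":0.05},{"turn":0,"tx":0,"ty":4,"tz":0,"fingers":0.05}]'
python3 -m pendant '[{"turn":0,"tx":0,"ty":4,"tz":-1,"fingers":0.05},{"turn":0,"tx":0,"ty":4,"tz":0,"fingers":0.05},{"turn":0,"tx":2,"ty":1.4,"tz":0,"fingers":0.05},{"turn":0,"tx":4,"ty":0,"tz":0,"fingers":0.05},{"turn":0,"tx":0,"ty":0,"tz":0,"fingers":0.05}]'
```

```text
t: 20.92
tcp_pos: [0.4366, -0.053, 0.1487]
tcp_rot: [[0.002, 0.005, 1.0], [-0.001, 1.0, -0.005], [-1.0, -0.001, 0.002]]
ft_force: [1.4, 0.1, -0.9]
opening: 0.249
t: 21.55
tcp_pos: [0.4229, 0.0409, 0.0855]
tcp_rot: [[-0.007, 0.003, 1.0], [0.0, 1.0, -0.003], [-1.0, 0.0, -0.007]]
ft_force: [-0.1, 0.9, -0.4]
opening: 0.249
```

```bash
python3 -m pendant '[{"turn":0,"tx":2,"ty":-0.1,"tz":0.1,"fingers":0.05},{"turn":0,"tx":1,"ty":0,"tz":0,"fingers":0.05},{"turn":0,"tx":0,"ty":0,"tz":0,"fingers":0.05},{"turn":0,"tx":0,"ty":0,"tz":0,"fingers":0.05}]'
python3 - <<'E'
from h import *
im=capture("side")
cv2.imwrite(f"pics/j.png",cv2.cvtColor(cv2.resize(im[120:260,120:300],None,fx=4,fy=4),cv2.COLOR_RGB2BGR))
E
```

```text
t: 22.05
tcp_pos: [0.428, 0.0393, 0.0585]
tcp_rot: [[0.001, 0.004, 1.0], [-0.0, 1.0, -0.004], [-1.0, -0.0, 0.001]]
ft_force: [-0.0, 0.1, -0.0]
opening: 0.247
```

View pics/j.png

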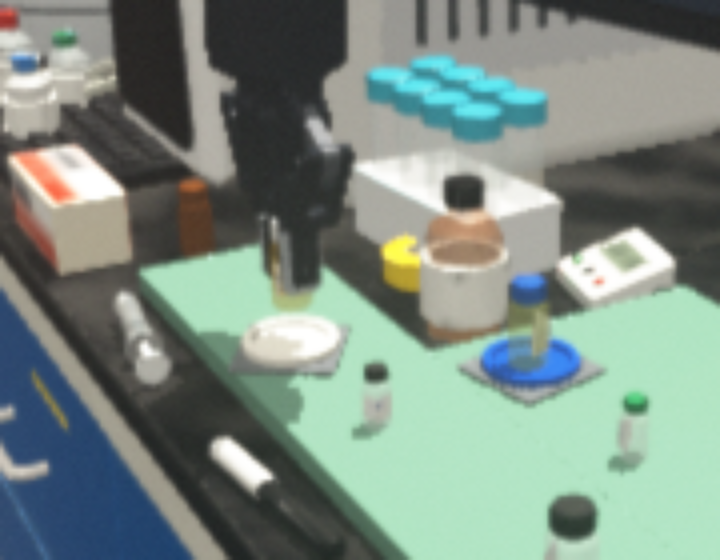

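The white vial hangs above the white dock (crop 292,340), and the blue one is upright in its dock (528,325). Lowering it, then releasing.

```bash
python3 -m pendant '[{"turn":0,"tx":1.2,"ty":0,"tz":-0.2,"fingers":0.05},{"turn":0,"tx":1.1,"ty":0,"tz":0,"fingers":0.05},{"turn":0,"tx":0,"ty":0,"tz":0,"fingers":0.05},{"turn":0,"tx":0,"ty":0,"tz":0,"fingers":0.05}]'
python3 -m pendant '[{"turn":0,"tx":0,"ty":0,"tz":0,"fingers":0.4},{"turn":0,"tx":0,"ty":0,"tz":0,"fingers":0.55},{"turn":0,"tx":0,"ty":0,"tz":0,"fingers":0.6},{"turn":0,"tx":0,"ty":0,"tz":0,"fingers":0.6},{"turn":0,"tx":-2,"ty":0,"tz":0,"fingers":0.6}]'
python3 -m pendant '[{"turn":0,"tx":-4,"ty":0,"tz":0,"fingers":0.6},{"turn":0,"tx":-5,"ty":0,"tz":0,"fingers":0.6},{"turn":0,"tx":-3,"ty":4,"tz":-1,"fingers":0.6},{"turn":0,"tx":0,"ty":5,"tz":-1,"fingers":0.6},{"turn":0,"tx":0,"ty":5,"tz":-1,"fingers":0.6}]'
python3 -m pendant '[{"turn":0,"tx":0,"ty":5,"tz":-1,"fingers":0.6},{"turn":0,"tx":0,"ty":5,"tz":-2,"fingers":0.6},{"turn":0,"tx":0,"ty":5,"tz":-2,"fingers":0.6},{"turn":0,"tx":0,"ty":3,"tz":-2,"fingers":0.6},{"turn":0,"tx":0,"ty":0,"tz":0,"fingers":0.6}]'
python3 - <<'E'
from h import *
top=capture("top");side=capture("side")
cv2.imwrite("pics/k.png",cv2.cvtColor(cv2.resize(side[150:300,140:400],None,fx=3,fy=3),cv2.COLOR_RGB2BGR))
cv2.imwrite("pics/l.png",cv2.cvtColor(cv2.resize(top[125:285,130:395],None,fx=3,fy=3),cv2.COLOR_RGB2BGR))
E
```

```text
t: 22.6
tcp_pos: [0.4252, 0.0395, 0.0348]
tcp_rot: [[-0.001, 0.004, 1.0], [0.0, 1.0, -0.004], [-1.0, 0.0, -0.001]]
ft_force: [-2.0, -0.6, 8.0]
opening: 0.245
t: 23.22
tcp_pos: [0.4235, 0.0395, 0.0535]
tcp_rot: [[-0.004, 0.004, 1.0], [0.0, 1.0, -0.004], [-1.0, 0.0, -0.004]]
ft_force: [0.2, -0.5, -0.8]
opening: 0.601
t: 23.85
tcp_pos: [0.3961, 0.1809, 0.1756]
tcp_rot: [[0.002, 0.005, 1.0], [0.001, 1.0, -0.005], [-1.0, 0.001, 0.002]]
ft_force: [0.0, 0.1, 0.2]
opening: 0.6
t: 24.48
tcp_pos: [0.3252, 0.3613, 0.1745]
tcp_rot: [[-0.0, -0.0, 1.0], [-0.0, 1.0, 0.0], [-1.0, -0.0, -0.0]]
ft_force: [0.9, 0.0, -0.8]
opening: 0.6
```

View pics/k.png

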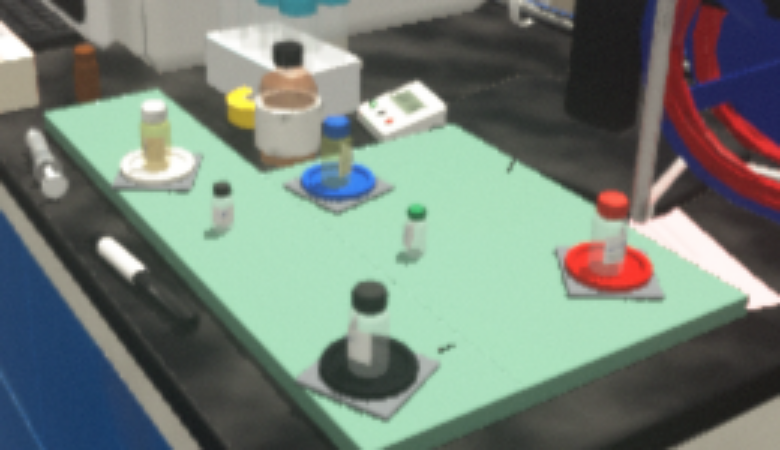

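View pics/l.png

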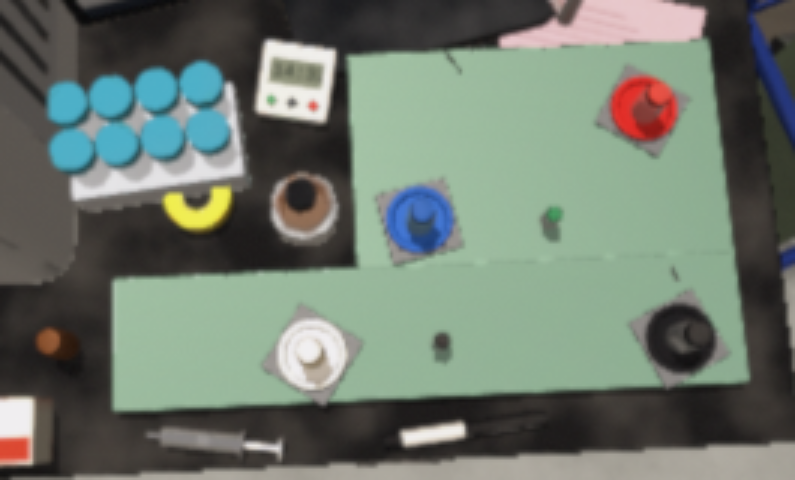

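Both views show all four vials upright in their matching docks and the two small vials unmoved. A numeric check of the offsets, from the cap tops (z about 0.071):

```bash
python3 - <<'E'
from h import *
s=lambda u,v:(u/3+140-.33,v/3+150-.33); t=lambda u,v:(u/3+130-.33,v/3+125-.33)
D={"red":(.615,-.245),"white":(.4253,.0401),"blue":(.5295,-.0521),"black":(.4234,-.2546)}
P={"red":((659,94),(613,206)),"white":((311,350),(154,113)),"blue":((423,206),(336,128)),"black":((699,332),(370,297))}
for k in P:
    p,g=tri(t(*P[k][0]),s(*P[k][1]));print(k,p,"gap",round(g,4),"off mm",1000*np.hypot(*(p[:2]-D[k])))
print("smalls", onz("top",*t(442,341),.047),onz("top",*t(554,214),.047))
E
```

```text
red [ 0.6138 -0.2459  0.0678] gap 0.0003 off mm 1.4521262294320256
white [0.4246 0.0382 0.0676] gap 0.0009 off mm 2.043008419215986
blue [ 0.5304 -0.0523  0.0666] gap 0.0039 off mm 0.911859357646932
black [ 0.4243 -0.2558  0.0683] gap 0.0007 off mm 1.5136904768612551
smalls [ 0.4286 -0.0629  0.047 ] [ 0.5247 -0.1583  0.047 ]
```

All offsets are about 2 mm or less, and the cap heights match vials on the recess floor (cap centre about 0.0675).

```bash
python3 - <<'E'
from rig import env
print(env.job_done())
E
```

```text
the job is handed in; nothing more can be done
None
```

I stood the red, black, blue and white vials in their matching docks, let go of each, moved the arm well clear and handed the job in at about t = 24.6 s. No verdict was reported.

- **Placement:** the last check across both cameras put each vial's axis within about 2 mm of its dock's centre. The cap heights were 67–68 mm, which fits vials resting on the recess floor, and all four look upright in both views.
- **Small vials:** both are still standing. They measured within about 1 mm of where they started.
- **Weakest check:** the two camera rays for the blue cap missed each other by 3.9 mm, against 1 mm or less for the others. Its position from them still agrees with the dock.
- **Failures:** my first move was refused because the rows left out some keys; the arm did not move. No other check failed.

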